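# Close the purge-gas filter to the first click of its torque knob

## Task

Fit the loose upper stage onto the purge-gas filter: set it over the lower stage's lugs, lock it home with a clockwise quarter turn, then turn its black closing knob clockwise until the torque clutch clicks, and stop at that first click - a second click spoils the seal. Let go of it, and leave everything else on the bench where it stands.

Things in the scene. Friction and masses are not known exactly. Their poses are not given: they have to be found in the camera images.
- filter_base: Lower stage of the filter, fixed: 94 x 94 x 8 mm foot plate with a ribbed blue round body, 68 mm diameter, up to a ledge 45 mm above the bench, and a steel spigot above that. Origin: centre of the underside, on the bench; z up. Red 'locked' marks on the body's rim along +x and -x. A steel gas tube leaves along +x (to 77 mm out, 32 mm high), a yellow-capped port along -y (to 47 mm out).
- ledge (a point): Point on the lower stage's axis, level with its flat ledge, 45 mm above the bench. From the ledge the steel spigot (36 mm diameter) rises 13.5 mm and then tapers over 7.5 mm to 24 mm diameter, its top 66 mm above the bench. The upper stage goes over it and sits on the ledge.
- lug (a point): Outer end of one of the spigot's two bayonet lugs, 25 mm from the axis; it stands 1.40 rad counter-clockwise (seen from above) from the lower stage's x axis, the other on the far side of the axis. White marks on the body's rim show the same two directions. A lug is 8 mm wide, narrowing to 4.8 mm at its top; underside 7.5 mm and top 13.5 mm above the ledge.
- filter_stage: Upper stage, loose, 0.5 to 0.7 kg with its knob: an aluminium cylinder, 60 mm diameter, 54 mm tall, with a blue band and a milled grip band, standing upright on its open end. Origin: centre of its underside; z up. Red marks on its foot and top rim, along its x axis (+x and -x), show the slots. Fully down on the lower stage its origin is on the ledge.
- slot (a point): Middle of one of the two slots in the lip at the mouth of the upper stage's socket, on its +x axis, 23.5 mm out, at its underside (the other along -x; either may take either lug). The lip is 6 mm thick, its round mouth 39 mm in diameter, the slots 13 mm wide, so a lug enters up to about 0.1 rad out of line; the socket is 22.5 mm deep.
- knob_grip (a point): Middle of the closing knob on top of the upper stage, on the axis, 70 mm above the stage's underside. The knob is black with an orange foot ring, fluted, round (44 mm diameter, 25 mm tall, from 57 to 82 mm above the stage's underside): it can be gripped at any yaw, also to carry the whole stage. On the bayonet unpressed, the stage turns with under 0.1 N m, so a turned knob takes it along.
- knob_top (a point): Centre of the knob's top face, 12 mm above knob_grip. From lugs-in-slots the stage turns clockwise (seen from above) by 1.40 rad to its stop, lips under the lugs, red marks to red marks; it cannot turn the other way. Turned on from there, the knob runs the hidden sealing screw in, with about 0.1 to 0.2 N m, for 0.3 to 1.8 rad (each time different, not visible), until the screw is tight.
- clutch (a joint): How far the knob has slipped in its clutch (rad, clockwise, 0 until the screw is tight). Then the torque climbs to 0.6 to 0.8 N m at about 0.1, gives way steeply - the click - and is down to zero or below by 0.3 to 0.35. Let go from 0.1 rad past that on, the knob is drawn into the next notch, at about 0.78; let go before, it springs back to 0. The second click comes near 1.1.
- spray_can: Spray can with a white cap, 64 mm diameter, 192 mm tall, standing at the back of the work area; leave it alone. Origin: centre of its underside.
- loupe: Black stand loupe, 37 mm diameter, 34 mm tall, on the blue mat; leave it alone. Origin: centre of its underside.
- weight_500: The largest of the bottle-shaped calibration weights, steel, 38 mm diameter, 66 mm tall, at the back; leave it alone. Origin: centre of its underside.
- label_roll: Roll of white label tape lying flat, 64 mm diameter, 24 mm high, at the back; leave it alone. Origin: centre of its underside.
- dispenser: Grey satellite dispenser, a fixed tall box on the bench at the right (290 mm deep along x, 320 mm wide, 470 mm tall; its front 140 mm towards the robot from its origin, its left side 160 mm to the left of it): keep the arm clear of it. Origin: in its underside, on the bench.

How it is judged:
On the way, in this order (a step that is already met when the one before it is completed fails the run):
1. the upper stage sits down on the lower one and is turned home, its marks in line (z of filter_stage in the frame of filter_base below 0.048 m and horizontal distance between filter_stage and filter_base below 0.004 m and angle between the x axis of filter_stage and the x axis of filter_base, either way round below 0.3 rad and angle between filter_stage's own z axis and vertical below 0.06 rad), for 0.2 s.
2. the knob's clutch has clicked and fallen into its next notch (value of joint clutch above 0.6 rad), for 0.1 s.
At the end, for the whole second after the job is handed in: The upper stage sits on the lower one, its underside less than 3 mm above the ledge, within 4 mm of the axis, upright within 0.06 rad and turned to its stop within 0.3 rad; the knob's clutch rests one notch on (0.60 to 0.95 rad, the notch being at 0.79), and all is still and released (all of step 1 and value of joint clutch between 0.6 and 0.95 rad and velocity of joint clutch below 0.1 rad/s and linear speed of filter_stage below 0.02 m/s); the robot touches nothing.
It fails at once if the clutch clicks a second time (value of joint clutch above 1.15 rad).
It fails at once if the spray can is moved by more than 30 mm (distance of spray_can from where it was at the start of the episode above 0.03 m).
It fails at once if the loupe is moved by more than 30 mm (distance of loupe from where it was at the start of the episode above 0.03 m).
It fails at once if the large calibration weight is moved by more than 30 mm (distance of weight_500 from where it was at the start of the episode above 0.03 m).
It also fails if it takes over 70 s, if anything falls off the work surface, if the arm or the gripper's body presses on something with over 40 N, if the wrist force passes 120 N, or if a joint passes its speed limit or range.

## Robot

A 7-joint arm with a two-finger parallel gripper is mounted at the origin on a cart in front of the work surface, level with it; the furniture and walls round the work are solid. World frame = base frame: x ahead of the robot, y to its left, z up, the work surface at z = 0. Lengths are in m, angles in rad, forces in N, time in s.
With the tool pointing down it reaches from about 0.4 to 0.85 m from the base axis. Payload 4.5 kg.
Tool frame: the origin (TCP) lies at the very end of the fingers, on their centre line; the grasp point (between the pads) lies 19 mm behind it; z points along the fingers, y is the line along which they close (so a half turn about z gives the same grasp; the last joint's range is limited). The gripper opens to 85 mm and grips with 20 to 120 N. Pads are 22 mm wide; open, the fingers measure 114 mm over their backs; the gripper's body (76 mm by 85 mm) begins 54 mm behind the grasp point. The pads swing forward as they close: fully open they stand 13 mm farther back than shut.
Start: joints at [1.135, 0.689, -0.195, 1.565, 0.157, 0.902, -0.215], TCP at [0.283, -0.557, 0.231] pointing down, gripper open.
Joint ranges: [-3.01, 3.01], [-0.46, 2.08], [-1.47, 1.51], [0.13, 2.56], [-1, 4.14], [0.04, 2.09], [-2.66, 2.66]. Speed limits (rad/s): [2.57, 2.57, 3.14, 3.14, 3.14, 3.14, 3.14].

## Interface

Orientations are given as [roll, pitch, yaw] about the fixed x, y, z axes, in that order (R = Rz(yaw) Ry(pitch) Rx(roll)).
In Python, from bench import env gives the robot as it stands. Calls block until the motion is done:
- env.movep(position, orientation): joint-space move of the TCP to a pose.
- env.move_straight(position, rot=None, speed=0.15, contact_N=None): straight line of the TCP; rot=None keeps the orientation; speed is the mean speed in m/s. With contact_N (N) it stops when the force on the tool has changed by that much, and returns True; else False.
- env.move_j(angles): joint-space move.
- env.command_gripper(opening, force=None): finger opening in m; force is the grip in N (None keeps the last); returns when the fingers have stopped.
- env.pause(seconds).
- env.solve_ik(position, orientation): joint angles nearest the present ones, or None.
- env.state(): the state.
- env.camera(name): name is "scene" or "top" or "wrist"; returns a dict with "pixels" (420x560x3 uint8, red, green, blue), "mtx" (3x3 intrinsics, pixels), "D" ([k1, k2, p1, p2, k3] as OpenCV has them; the pictures are not rectified), "extrinsics" (4x4, takes a point from world to camera coordinates); the wrist camera has in their place "hand_eye" (4x4, takes a point from camera to tool coordinates, whose origin is the TCP and whose axes are the flange's). Camera axes: x right, y down, z forward; pixel columns grow to the right and rows downward; lengths in m; the calibration is good to about 2 mm. A picture is of the moment at which its call begins: read the wrist's pose just before it. There is no depth.
A pose or a line that the arm cannot do raises env.IKError and nothing moves.
- env.close_job(): hands the job in; it is judged then, once.
The state is a dict: "time_s": time; "q": joint angles; "qd": joint speeds; "tau": joint torques, N m; "ee_pos": TCP position; "eef_rot": TCP orientation; "ft_force": force on the tool from outside, world axes, zero at the start; "torque": the same for the moment, N m; "finger_gap": finger opening in m; "grip_force": force on a finger pad.
Only numpy, scipy, OpenCV 4.12 (cv2) and the standard library are available. Lean on these libraries where they do the work, as an engineer would, in place of code of your own. Each camera call takes 0.05 s, during which the arm holds its last target. There are 200 camera calls.

## Working session

There is one attempt and no reset: what is moved stays moved. The work goes in short steps, each a Python script; the robot and the scene stay as the last script left them, time stands still between calls to the robot, and variables do not carry over. Pictures are saved under pics/ and viewed, at most 10 in all, crops included, and the job is handed in when it is done.

```bash
ls; mkdir -p pics
python3 - <<'E'
from bench import env
import cv2,pickle
s=env.state();print({k:s[k] for k in('time_s','ee_pos','eef_rot','ft_force','torque','finger_gap')})
for n in('scene','top'):
    c=env.camera(n);pickle.dump(c,open(f'{n}.pkl','wb'))
    cv2.imwrite(f'pics/{n}.png',cv2.cvtColor(c['pixels'],cv2.COLOR_RGB2BGR));print(n,c['mtx'],c['D'],c['extrinsics'])
E
```

```text
pics
{'time_s': 0.0, 'ee_pos': array([ 0.28261997, -0.55672621,  0.23048038]), 'eef_rot': array([-3.13976726e+00,  1.18447851e-04,  4.69897483e-01]), 'ft_force': array([-0.07208695, -0.31979776,  0.08859402]), 'torque': array([-0.04380518, -0.03640701, -0.03887287]), 'finger_gap': 0.08534271520910718}
scene [[395.90793085   0.         286.33807463]
 [  0.         395.90793085 217.51114803]
 [  0.           0.           1.        ]] [0.00375583 0.         0.         0.         0.        ] [[-0.82288499 -0.56819794 -0.00337483  0.53724012]
 [-0.23888091  0.35133289 -0.90526301  0.18547117]
 [ 0.51555426 -0.74412116 -0.4248382   0.86676163]
 [ 0.          0.          0.          1.        ]]
top [[413.3009195    0.         279.9738957 ]
 [  0.         413.3009195  207.80446134]
 [  0.           0.           1.        ]] [-0.02522915  0.          0.          0.          0.        ] [[-0.02184946 -0.99973599 -0.00711033  0.10077642]
 [-0.99619216  0.02237133 -0.0842657   0.56436165]
 [ 0.08440252  0.00524209 -0.99641795  1.04772237]
 [ 0.          0.          0.          1.        ]]
```

View pics/scene.png

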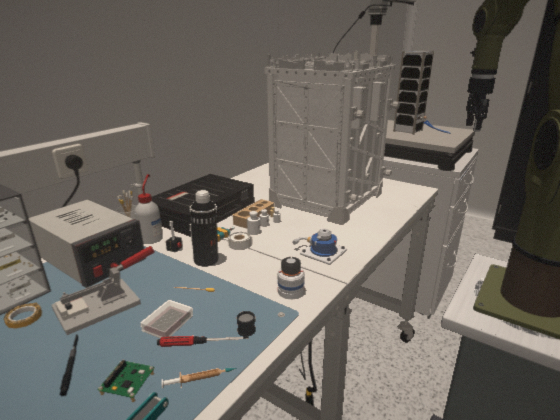

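View pics/top.png

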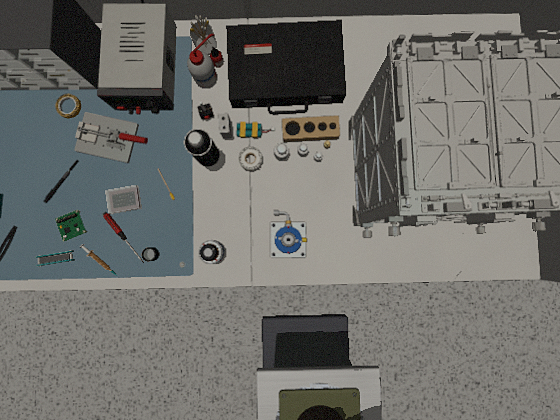

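The scene view shows the stage with its black knob at about (290,275) and the blue base at (323,245), in front of the dispenser. In the top view the stage is at (211,251) and the base at (288,240), with its tube pointing up (+x) and its yellow port pointing right (-y). Next I'll take close wrist views.

```bash
cat > h.py <<'E'
import numpy as np,cv2
from scipy.spatial.transform import Rotation as R
from bench import env
def T(pos,rot):
    M=np.eye(4);M[:3,:3]=R.from_euler('xyz',rot).as_matrix();M[:3,3]=pos;return M
def ray(c,uv):
    """camera-frame rays -> (origin, dirs) in world; c['cw'] camera->world"""
    n=cv2.undistortPoints(np.float64(uv).reshape(-1,1,2),np.array(c['mtx']),np.array(c['D'])).reshape(-1,2)
    d=np.c_[n,np.ones(len(n))]@c['cw'][:3,:3].T
    return c['cw'][:3,3],d
def plane(c,uv,z):
    o,d=ray(c,uv);return o+d*((z-o[2])/d[:,2])[:,None]
def project(c,P):
    P=np.atleast_2d(P);W=np.linalg.inv(c['cw'])
    return cv2.projectPoints(np.float64(P),cv2.Rodrigues(W[:3,:3])[0],W[:3,3],np.array(c['mtx']),np.array(c['D']))[0].reshape(-1,2)
def wrist():
    s=env.state();c=env.camera('wrist');c['cw']=T(s['ee_pos'],s['eef_rot'])@np.array(c['hand_eye']);return c
def save(c,f): cv2.imwrite('pics/'+f+'.png',cv2.cvtColor(c['pixels'],cv2.COLOR_RGB2BGR))
E
python3 - <<'E'
from h import *
import pickle
c=pickle.load(open('top.pkl','rb'));c['cw']=np.linalg.inv(c['extrinsics'])
a=plane(c,[[210,247]],.08)[0];b=plane(c,[[288,239]],.066)[0]
print('stage',a,'base',b)
w=wrist();print(w['hand_eye'],w['mtx'])
for n,p in(('stage',a),('base',b)):
  for yaw in (0,.5,-.5,1.57,-1.57,3.1): print(n,yaw,env.solve_ik([p[0],p[1],.25],[np.pi,0,yaw]))
E
```

```text
stage [0.46946703 0.26101061 0.08      ] base [0.48496327 0.06985519 0.066     ]
[[ 9.41924121e-05 -9.65783408e-01 -2.59349958e-01  6.55221326e-02]
 [ 9.99999900e-01 -2.25993457e-05  4.47343338e-04 -2.34490069e-04]
 [-4.37897912e-04 -2.59349974e-01  9.65783309e-01 -1.42368274e-01]
 [ 0.00000000e+00  0.00000000e+00  0.00000000e+00  1.00000000e+00]] [[291.0448972    0.         274.47762092]
 [  0.         291.0448972  211.77166626]
 [  0.           0.           1.        ]]
stage 0 [-0.57925405  0.5456923  -0.02238261  1.81425771  0.01648708  0.78182173
 -2.18088345]
stage 0.5 [-0.47911957  0.54923031 -0.18244125  1.80901884  0.13304148  0.79520411
 -1.79942303]
stage -0.5 [-0.67912714  0.55057854  0.13806197  1.81944774 -0.10272051  0.77846219
 -2.55879616]
stage 1.57 [-0.27070173  0.58564836 -0.5248154   1.79823638  0.37478648  0.85801664
 -0.972827  ]
stage -1.57 [ 0.06980775  0.82648562 -1.25371108  1.78204209  0.84970895  1.19577081
  1.69764414]
stage 3.1 [-0.04819411  0.69258965 -0.9442758   1.78735481  0.65660263  1.01100616
  0.276513  ]
base 0 [-0.22016759  0.48582256 -0.02585754  1.94518734  0.0185045   0.71080546
 -1.82785469]
base 0.5 [-0.12277269  0.48879856 -0.17371644  1.94033968  0.12305076  0.72247797
 -1.43979516]
base -0.5 [-0.32088541  0.48993412  0.12788115  1.95016702 -0.09252211  0.70700426
 -2.20827765]
base 1.57 [ 0.07614588  0.51727202 -0.4815093   1.93053942  0.33435079  0.77244641
 -0.59481942]
base -1.57 [-0.88661552  0.85722085  1.30467162  1.97507349 -0.94822958  1.11489805
 -2.30104097]
base 3.1 [ 0.32183682  0.61491619 -0.90649253  1.91911399  0.61253841  0.91082229
  0.63772563]
```

Run:
```python
from h import *
import pickle
D=[np.pi,0,1.57]
env.movep([.30,-.36,.25],[np.pi,0,.8]);env.movep([.37,-.18,.25],[np.pi,0,1.2]);env.movep([.42,0,.25],D)
for n,p in(('wbase',[.485,.07,.20]),('wstage',[.469,.261,.22])):
    env.movep(p,D);env.pause(.3)
    c=wrist();pickle.dump(c,open(n+'.pkl','wb'));save(c,n)
s=env.state();print(s['time_s'],s['ee_pos'],s['eef_rot'],s['q'])
a=cv2.imread('pics/wbase.png');b=cv2.imread('pics/wstage.png')
cv2.imwrite('pics/both.png',cv2.resize(np.vstack([a,b]),None,fx=.7,fy=.7))
```

```text
4.5333 [0.46938997 0.25986862 0.21991448] [-3.14150973e+00  5.34583177e-04  1.56814814e+00] [-0.32174998  0.61338133 -0.44006794  1.83782974  0.36043816  0.77020983
 -0.95623763]
```

View pics/wbase.png

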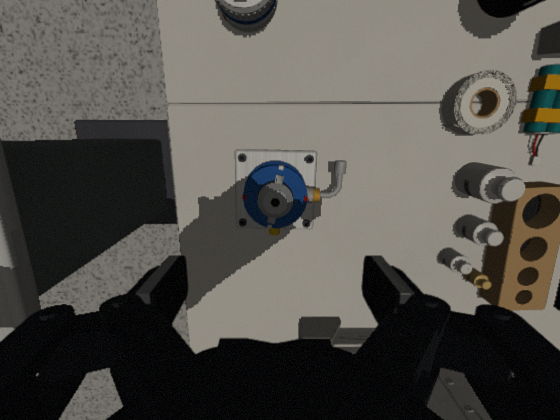

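View pics/wstage.png

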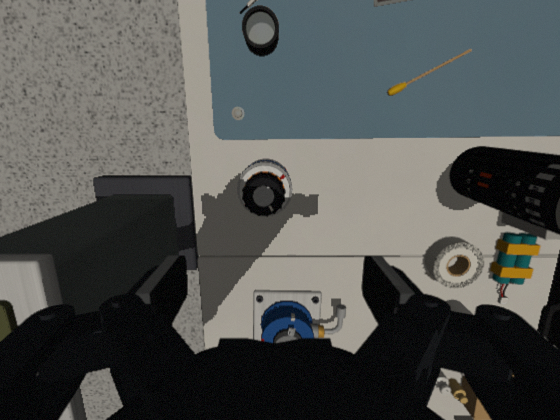

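Base view: the foot plate is centred near (275,190), with red marks at (245,197) and (306,197), white marks near (280,168) and (271,221), and the spigot's top hole at (275,202). Stage view: the knob is at (264,194) with a red rim mark at (282,177). I'll pull out exact blobs next.

Run:
```python
from h import *
import pickle
def blobs(m,off,mn=2):
    n,l,s,ce=cv2.connectedComponentsWithStats(m.astype(np.uint8))
    return [(ce[i]+off,s[i,4]) for i in range(1,n) if s[i,4]>=mn]
c=pickle.load(open('wbase.pkl','rb'));x0,y0=225,140
p=c['pixels'][y0:245,x0:330].astype(int);r,g,b=p[...,0],p[...,1],p[...,2]
for nm,m,z in(('red',(r>90)&(r>2*g)&(r>2*b),.045),('dark',(p.max(2)<70),.008)):
    for ce,a in blobs(m,[x0,y0],3): print(nm,ce.round(1),a,plane(c,[ce],z)[0].round(4))
c2=pickle.load(open('wstage.pkl','rb'));X,Y=225,145
p2=c2['pixels'][Y:230,X:310].astype(int);r,g,b=p2[...,0],p2[...,1],p2[...,2]
for ce,a in blobs((r>90)&(r>2*g)&(r>2*b),[X,Y],1): print('sred',ce.round(1),a,plane(c2,[ce],.054)[0].round(4),plane(c2,[ce],.003)[0].round(4))
def crop(p): return cv2.resize(cv2.cvtColor(p.astype(np.uint8),cv2.COLOR_RGB2BGR),(400,400),interpolation=cv2.INTER_CUBIC)
cv2.imwrite('pics/crop.png',np.hstack([crop(p),crop(p2)]))
```

```text
red [305.8 198.1] 10 [0.5178 0.0689 0.045 ]
dark [241.7 157.3] 49 [0.4479 0.1083 0.008 ]
dark [308.9 158.9] 51 [0.5242 0.1063 0.008 ]
dark [329. 166.] 9 [0.5474 0.0982 0.008 ]
dark [262.  212.8] 4402 [0.4701 0.043  0.008 ]
dark [289.9 168.4] 18 [0.5028 0.0956 0.008 ]
dark [287. 187.] 33 [0.4996 0.0741 0.008 ]
dark [309.7 186.8] 15 [0.5261 0.0742 0.008 ]
dark [326.6 190. ] 21 [0.5458 0.0703 0.008 ]
sred [282.3 176.5] 10 [0.4777 0.281  0.054 ] [0.4791 0.2737 0.003 ]
```

View pics/crop.png

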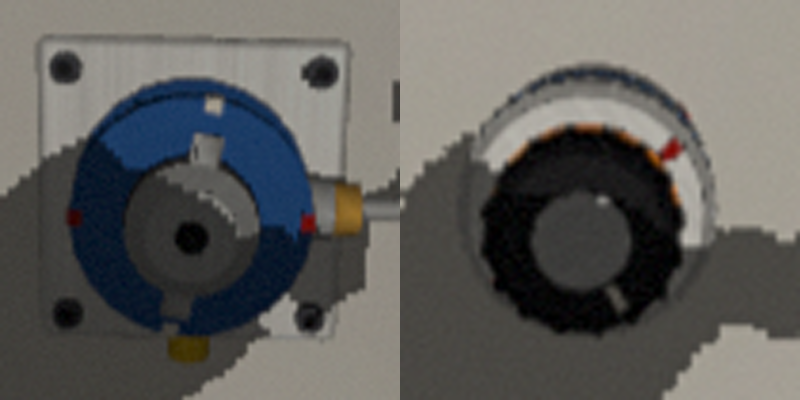

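Left: plate screws at the corners, red marks left and right, lugs close to vertical. Right: stage with the knob at crop (182,237) and a red rim mark at 45° up-right. I'll take opposed views (yaw + π) so the hand-eye bias cancels.

Run:
```python
from h import *
import pickle
for y in (2.6,3.6): env.movep([.469,.261,.22],[np.pi,0,y])
D=[np.pi,0,1.57-np.pi]
for n,p in(('wstage2',[.469,.261,.22]),('wbase2',[.485,.07,.20])):
    env.movep(p,D);env.pause(.3)
    c=wrist();pickle.dump(c,open(n+'.pkl','wb'));save(c,n)
s=env.state();print(s['time_s'],s['ee_pos'],s['eef_rot'],s['q'])
cs=[pickle.load(open(n+'.pkl','rb')) for n in('wbase2','wstage2')]
out=[]
for c,P in zip(cs,([.485,.07,.03],[.4695,.261,.05])):
    u=project(c,P)[0].astype(int);print(u-50)
    p=c['pixels'][u[1]-50:u[1]+50,u[0]-50:u[0]+50]
    out.append(cv2.resize(p[...,::-1],(400,400),interpolation=cv2.INTER_CUBIC))
cv2.imwrite('pics/crop2.png',np.hstack(out))
```

```text
8.525 [0.485008   0.07107464 0.20018   ] [-3.14128305e+00  3.74485134e-04 -1.56993221e+00] [ 0.47013613  0.89848284 -1.32662982  1.9708322   0.98863518  1.14047627
  1.8580333 ]
[224 144]
[224 145]
```

View pics/crop2.png

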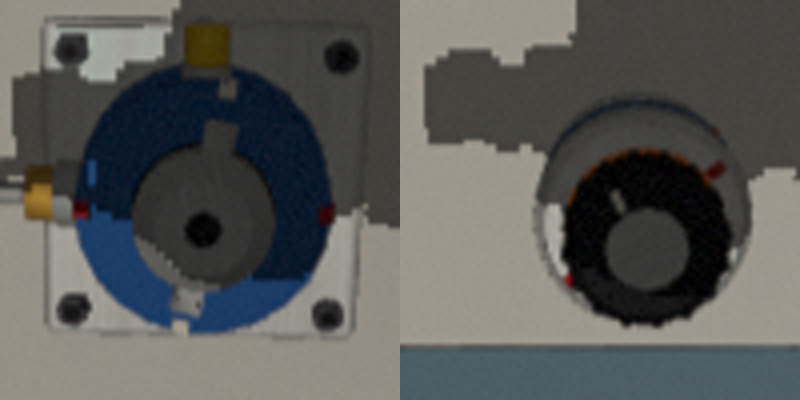

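Both crops are clear. Base screws, red marks and hole are all visible; the stage has a red rim mark upper right and a second at lower left (569,281). Now to triangulate.

```bash
cat > meas.py <<'E'
from h import *
import pickle
L=lambda n:pickle.load(open(n+'.pkl','rb'))
def px(l,off,s): return (np.array(l,float)+.5)*s-.5+np.array(off)
B=[(L('wbase'),(225,140),.2625,[(65,68),(321,72),(67,315),(309,318)],[(74,217),(308,222)],[(191,238)],[(214,105),(171,328)]),
   (L('wbase2'),(224,144),.25,[(71,50),(341,57),(73,308),(327,315)],[(81,209),(327,215)],[(203,229)],[(228,90),(180,327)])]
an=lambda v:np.arctan2(v[1],v[0])
for c,o,s,sc,rd,ho,wh in B:
    S=plane(c,px(sc,o,s),.008);Rd=plane(c,px(rd,o,s),.045);H=plane(c,px(ho,o,s),.066);W=plane(c,px(wh,o,s),.045)
    print('screws',S.mean(0),'red',Rd.mean(0),an(Rd[1]-Rd[0]),'hole',H[0],'white',W.mean(0),an(W[0]-W[1]),'sc yaw',an(S[1]-S[0]),an(S[3]-S[2]))
for c,o,s,k,m in((L('wstage'),(225,145),.2125,(181,241),[(268,153)]),(L('wstage2'),(224,145),.25,(247,249),[(316,170),(169,281)])):
    K=plane(c,px([k],o,s),.082)[0];M=plane(c,px(m,o,s),.054)
    p=c['pixels'];print('knob',K,'marks',M.tolist(),[an(x-K) for x in M],M.mean(0))
E
python3 meas.py
```

```text
screws [0.48517682 0.06901142 0.008     ] red [0.48531499 0.06993103 0.045     ] -0.024599855080636012 hole [0.48526972 0.06963283 0.066     ] white [0.48554857 0.06993398 0.045     ] 1.382017442334863 sc yaw -0.018153810871379097 -0.015757637581886634
screws [0.48519533 0.06981573 0.008     ] red [0.48490407 0.06960801 0.045     ] 3.118139661551968 hole [0.48517953 0.06936868 0.066     ] white [0.48509485 0.06952642 0.045     ] -1.765229175845525 sc yaw 3.117497147222489 3.114256977697437
knob [0.45820704 0.26605843 0.082     ] marks [[0.4769582815898979, 0.2803560818860736, 0.05399999999999999]] [np.float64(0.6514474260389406)] [0.47695828 0.28035608 0.054     ]
knob [0.4581884 0.2658277 0.082    ] marks [[0.43879781678751734, 0.2509883618873093, 0.05399999999999999], [0.47848548472399166, 0.2818355019302322, 0.05399999999999999]] [np.float64(-2.4883802941710473), np.float64(0.6677972622816499)] [0.45864165 0.26641193 0.054     ]
```

Both views agree to under 1 mm: base (0.4852, 0.0696) yaw -0.023, with the lug direction at 1.377; stage (0.4583, 0.2661) yaw 0.657. Gripping now.

```bash
cat >> h.py <<'E'
def st(tag=''):
    s=env.state();print(tag,round(s['time_s'],2),'p',s['ee_pos'].round(4),'r',s['eef_rot'].round(4),'F',np.round(s['ft_force'],1),'M',np.round(s['torque'],2),'gap',round(s['finger_gap'],4),'g',np.round(s['grip_force'],1),'q7',round(s['q'][6],3));return s
def trim(p,rot,n=2,speed=.05):
    "straight moves, correcting the static position error"
    p=np.array(p,float);cmd=p.copy()
    for _ in range(n):
        env.move_straight(cmd,rot,speed=speed);env.pause(.2);cmd=cmd+p-env.state()['ee_pos']
    env.move_straight(cmd,rot,speed=speed);return cmd
E
python3 - <<'E'
from h import *
S=np.array([.4583,.2661]);D=[np.pi,0,-2.29]
env.movep([*S,.16],D);cmd=trim([*S,.13],D);st('above')
d=cmd-[*S,.13]
print(env.move_straight([S[0]+d[0],S[1]+d[1],.0575+d[2]],D,speed=.06,contact_N=10));st('down')
env.command_gripper(.03,110);st('grip')
env.move_straight([S[0]+d[0],S[1]+d[1],.10],D,speed=.05);env.pause(.2);st('lift')
c=wrist();save(c,'held')
E
```

```text
above 11.12 p [0.4583 0.2662 0.13  ] r [ 3.1416e+00  1.0000e-04 -2.2900e+00] F [-0.7 -0.2  1.2] M [ 0.05  0.01 -0.02] gap 0.0853 g 0.0 q7 0.822
False
down 12.47 p [0.4585 0.2663 0.0579] r [-3.1415e+00  7.0000e-04 -2.2901e+00] F [-0.5  0.3  1. ] M [ 0.   -0.06  0.01] gap 0.0851 g 0.0 q7 0.705
grip 12.96 p [0.4584 0.2661 0.0582] r [-3.1409e+00  5.0000e-04 -2.2899e+00] F [-0.7 -1.1  6.3] M [-0.28  0.12  0.04] gap 0.0415 g 110.2 q7 0.705
lift 14.16 p [0.4582 0.266  0.0997] r [ 3.1414e+00 -6.0000e-04 -2.2900e+00] F [-0.7 -0.1 -5.7] M [ 0.    0.01 -0.  ] gap 0.041 g 111.7 q7 0.775
```

View pics/held.png

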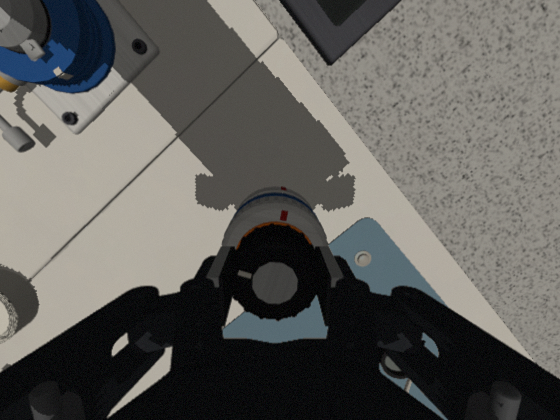

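The stage is held and upright, with the knob centred near (275,284) and its rim mark at (284,215). I'll measure its yaw in hand, then move over the base and lower it.

Run:
```python
from h import *
s=env.state();c=wrist();dz=s['ee_pos'][2]-.0580
p=c['pixels'][190:240,255:315].astype(int);m=(p[...,0]>70)&(p[...,0]>2*p[...,1])&(p[...,0]>2*p[...,2])
n,l,t,ce=cv2.connectedComponentsWithStats(m.astype(np.uint8));print([(ce[i]+[255,190],t[i,4]) for i in range(1,n)])
i=1+np.argmax(t[1:,4])
M=plane(c,[ce[i]+[255,190]],.054+dz)[0];K=plane(c,[[275,284]],.082+dz)[0];e=s['ee_pos']
print('K',K-e,'M',M-e,np.hypot(*(M-e)[:2]));a=np.arctan2(*(M-e)[1::-1]);print('stage yaw',a,'or',a+np.pi)
```

```text
[(array([263.44444444, 224.38888889]), np.int32(18)), (array([271., 222.]), np.int32(1)), (array([274.25, 222.5 ]), np.int32(4)), (array([281.5, 223.5]), np.int32(12)), (array([295.625 , 228.5625]), np.int32(16)), (array([306.25, 237.5 ]), np.int32(4))]
K [-9.17576747e-05  4.34926191e-04  2.40000000e-02] M [-0.00828005 -0.01809488 -0.004     ] 0.019899346856345607
stage yaw -1.9999444850504828 or 1.1416481685393103
```

Run:
```python
from h import *
s=env.state();c=wrist();e=s['ee_pos'];dz=e[2]-.0580
p=c['pixels'][205:221,270:300].astype(int);m=(p[...,0]>60)&(p[...,0]>2.5*p[...,1])
v,u=np.nonzero(m);uv=[u.mean()+270,v.mean()+205];M=plane(c,[uv],.054+dz)[0]-e
a=np.arctan2(M[1],M[0])%np.pi;print(uv,len(u),np.hypot(*M[:2]),'stage yaw',a)
B=np.array([.4852,.0696]);yaw=s['eef_rot'][2]+1.377-(a+.657)/2 if abs(a-.657)<.06 else None
print(yaw)
if yaw is None: raise SystemExit
g=[np.pi,0,yaw];env.move_straight([.4583,.2661,.20],speed=.1)
env.movep([*B,.20],g);st('over')
cmd=trim([*B,.145],g);s=st('hover');d=cmd-[*B,.145]
print(d,env.move_straight([*(B+d[:2]),.1015+d[2]],g,speed=.02,contact_N=8));st('down')
```

```text
[np.float64(286.0), np.float64(212.0)] 1 0.026537273838179734 stage yaw 0.6190647044357087
-1.5509433478555625
over 16.37 p [0.4853 0.0708 0.2001] r [-3.1414e+00  1.9000e-03 -1.5513e+00] F [-0.1 -0.  -5.9] M [ 0.06  0.03 -0.02] gap 0.0414 g 111.7 q7 1.878
hover 18.52 p [0.4852 0.0696 0.145 ] r [-3.1416  0.     -1.551 ] F [ 0.6  0.  -6.2] M [ 0.02 -0.01 -0.01] gap 0.0413 g 111.7 q7 1.793
[ 5.92934557e-06 -3.16573158e-06 -7.55149183e-07] True
down 20.43 p [0.4852 0.0696 0.1032] r [-3.1414e+00 -3.0000e-04 -1.5509e+00] F [-0.1 -0.5  6.3] M [-0.08  0.01  0.05] gap 0.0409 g 112.1 q7 1.726
```

Seated: TCP z is 0.1032, where 0.103 was expected. Next I'll ease the press and turn clockwise, watching the torque.

```bash
cat >> h.py <<'E'
def turn(d,pause=.05):
    global qc
    qc=qc.copy();qc[6]-=d;env.move_j(qc);env.pause(pause);return env.state()
E
python3 - <<'E'
import h
from h import *
p=env.state()['ee_pos'].copy();p[2]=.1034
env.move_straight(p,speed=.02);env.pause(.1);s=st('eased')
h.qc=np.array(s['q']);q0=s['q'][6];y0=s['eef_rot'][2]
for d in [.3,.3,.3,.2,.1]+[.06]*10:
    s=turn(d);print(round(s['time_s'],2),'turned',round(q0-s['q'][6],3),'cmd',round(q0-h.qc[6],3),'Mz',round(s['torque'][2],3),'F',np.round(s['ft_force'],1),'z',round(s['ee_pos'][2],4),'tau7',round(s['tau'][6],2))
    if abs(s['torque'][2])>.3: break
st('end')
E
```

```text
eased 20.79 p [0.4855 0.0697 0.1034] r [ 3.1387e+00 -1.7000e-03 -1.5514e+00] F [ 0.5  0.7 -2.1] M [-0.   -0.25  0.02] gap 0.0412 g 111.6 q7 1.73
21.23 turned 0.297 cmd 0.3 Mz -0.058 F [ 0.5 -0.4 -2.6] z 0.1034 tau7 -0.02
21.68 turned 0.596 cmd 0.6 Mz -0.052 F [-0.9 -0.7 -2.4] z 0.1034 tau7 -0.01
22.12 turned 0.896 cmd 0.9 Mz -0.025 F [-0.5 -0.5 -2.7] z 0.1034 tau7 0.0
22.48 turned 1.095 cmd 1.1 Mz 0.05 F [ 0.  -1.3 -3.2] z 0.1034 tau7 -0.01
22.77 turned 1.196 cmd 1.2 Mz -0.015 F [-0.2 -0.2 -3. ] z 0.1034 tau7 -0.01
23.07 turned 1.257 cmd 1.26 Mz -0.006 F [-0.8  1.  -2.7] z 0.1034 tau7 -0.01
23.38 turned 1.318 cmd 1.32 Mz 0.016 F [-0.2  0.8 -3.4] z 0.1034 tau7 -0.01
23.68 turned 1.378 cmd 1.38 Mz 0.009 F [-0.6  0.1 -4. ] z 0.1034 tau7 -0.03
23.98 turned 1.438 cmd 1.44 Mz 0.058 F [ 0.6  0.6 -5.1] z 0.1034 tau7 -0.09
24.27 turned 1.498 cmd 1.5 Mz 0.124 F [ 0.6  1.3 -4.5] z 0.1034 tau7 -0.14
24.57 turned 1.558 cmd 1.56 Mz 0.108 F [ 1.   1.4 -5. ] z 0.1034 tau7 -0.15
24.88 turned 1.618 cmd 1.62 Mz 0.185 F [ 0.   1.1 -5.1] z 0.1034 tau7 -0.15
25.18 turned 1.678 cmd 1.68 Mz 0.123 F [ 1.9  1.5 -4.8] z 0.1034 tau7 -0.15
25.48 turned 1.738 cmd 1.74 Mz 0.135 F [-0.5  2.  -4.7] z 0.1034 tau7 -0.15
25.77 turned 1.798 cmd 1.8 Mz 0.123 F [ 0.8  1.1 -4.3] z 0.1034 tau7 -0.15
end 25.77 p [0.4855 0.0697 0.1034] r [-3.1394e+00 -2.3000e-03  2.9339e+00] F [ 0.8  1.1 -4.3] M [ 0.43 -0.2   0.12] gap 0.0407 g 111.5 q7 -0.068
```

Joint-7 torque gives a clean signal: home at about 1.41 rad, then the screw running at a steady 0.15 N m. Continuing to the click.

Run:
```python
import h
from h import *
s=env.state();h.qc=np.array(s['q']);q0=1.73;pk=0;a=None;pp=None
while True:
    step=.06 if a is None else .04
    if h.qc[6]-step<-2.5: print('range');break
    s=turn(step,.03);t=-s['tau'][6];x=q0-s['q'][6]
    print(round(s['time_s'],2),round(x,3),'tau',round(t,3),'Mz',round(s['torque'][2],2))
    if a is None and t>.25: a=x
    if t>pk: pk,pp=t,x
    if a and pk>.5 and t<.1: print('clicked, peak',pk,'at',pp);break
    if a and x>a+.45: print('no drop');break
st('end')
```

```text
26.06 1.855 tau 0.168 Mz 0.21
26.34 1.915 tau 0.167 Mz 0.15
26.62 1.975 tau 0.288 Mz 0.25
26.91 2.016 tau 0.486 Mz 0.49
27.19 2.056 tau 0.703 Mz 0.68
27.48 2.096 tau 0.439 Mz 0.56
27.76 2.136 tau 0.439 Mz 0.38
28.04 2.176 tau 0.579 Mz 0.54
28.32 2.217 tau 0.116 Mz 0.1
28.61 2.256 tau 0.102 Mz 0.05
28.89 2.296 tau -0.016 Mz -0.01
clicked, peak 0.703413337469101 at 2.055675655615459
end 28.89 p [0.486  0.0698 0.1034] r [-3.1392e+00 -9.0000e-04  2.4347e+00] F [ 0.7 -0.7 -4.3] M [ 0.09 -0.32 -0.01] gap 0.0411 g 113.1 q7 -0.566
```

Peak 0.70 N m, then a drop to zero: that's the first click. I'll go about 0.24 rad further, into the notch's pull, and then release.

Run:
```python
import h
from h import *
s=env.state();h.qc=np.array(s['q'])
for _ in range(6):
    s=turn(.04,.05);print(round(1.73-s['q'][6],3),'tau',round(-s['tau'][6],3),'Mz',round(s['torque'][2],2))
```

```text
2.335 tau -0.035 Mz -0.06
2.375 tau -0.027 Mz -0.03
2.415 tau 0.008 Mz 0.05
2.455 tau 0.014 Mz 0.02
2.495 tau 0.014 Mz -0.0
2.535 tau 0.013 Mz 0.04
```

Run:
```python
import h
from h import *
s=env.state();h.qc=np.array(s['q'])
for _ in range(3):
    s=turn(.04,.05);print(round(1.73-s['q'][6],3),'tau',round(-s['tau'][6],3),'Mz',round(s['torque'][2],2))
    if -s['tau'][6]>.15: break
env.command_gripper(.085);env.pause(.5);s=st('open')
p=s['ee_pos'].copy();p[2]=.22;env.move_straight(p,speed=.08);env.pause(.3);s=st('up')
c=wrist();save(c,'final')
```

```text
2.573 tau 0.014 Mz 0.03
2.613 tau 0.015 Mz 0.04
2.653 tau 0.015 Mz -0.0
open 32.6 p [0.486  0.0698 0.1034] r [-3.1390e+00  1.0000e-04  2.0762e+00] F [-0.   1.2  0.3] M [-0.03  0.   -0.01] gap 0.0853 g 0.0 q7 -0.925
up 34.51 p [0.4859 0.0698 0.2199] r [-3.1388 -0.      2.0762] F [ 0.3 -0.2  0.3] M [-0.02  0.01  0.04] gap 0.0849 g 0.0 q7 -0.74
```

View pics/final.png

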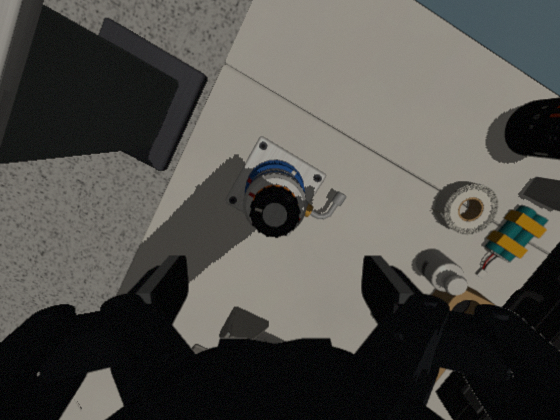

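The stage is seated on the base and the gripper is clear. The knob's white index tick is near (256,208). I'll measure its angle against the value expected one notch on.

Run:
```python
from h import *
import pickle
c=wrist();pickle.dump(c,open('final.pkl','wb'));s=env.state()
p=c['pixels'][165:250,232:317];cv2.imwrite('pics/cropf.png',cv2.resize(p[...,::-1],(600,600),interpolation=cv2.INTER_CUBIC))
for n in('wstage','wstage2'):
    k=pickle.load(open(n+'.pkl','rb'));o,sc,ce,t=((225,145),.2125,(181,241),(217,300)) if n=='wstage' else ((224,145),.25,(247,249),(218,202))
    P=plane(k,(np.array([ce,t])+.5)*sc-.5+np.array(o),.082);v=P[1]-P[0];print(np.arctan2(v[1],v[0]),np.hypot(*v[:2]))
```

```text
-1.0424381525978914 0.014747154069581459
-1.0252239079682999 0.013922306084088256
```

View pics/cropf.png

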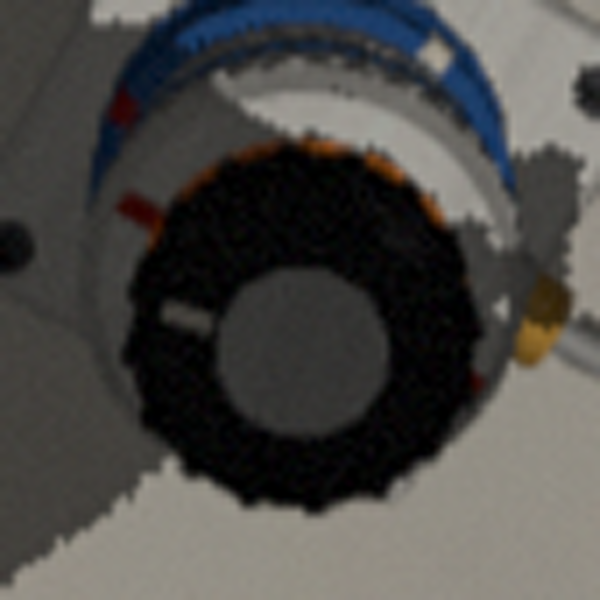

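Run:
```python
from h import *
import pickle
c=pickle.load(open('final.pkl','rb'));f=85/600
px=lambda l:(np.array(l)+.5)*f-.5+np.array([232,165])
P=plane(c,px([(302,352),(187,317)]),.127);M=plane(c,px([(140,210)]),.099)[0]
M2=plane(c,px([(140,210),(477,383)]),.099);an=lambda v:np.arctan2(v[1],v[0])
print('centre',P[0],'tick',an(P[1]-P[0]),np.hypot(*(P[1]-P[0])[:2]),'mark',an(M-P[0]),np.hypot(*(M-P[0])[:2]),'axis from both',an(M2[1]-M2[0]),M2.mean(0))
```

```text
centre [0.48557618 0.06972193 0.127     ] tick -2.9412142427611 0.014266450048466365 mark -3.12979366952091 0.02415061231896937 axis from both 0.019753752428218325 [0.48658991 0.06993411 0.099     ]
```

The tick shows 1.25 rad of total knob travel relative to the stage. Taking off about 0.54 rad of screw run leaves the clutch at about 0.7 rad, one notch on. The stage is at its stop and centred, and the gripper is clear, so I'm handing in.

```bash
python3 -c "
from bench import env
print(env.close_job(), env.state()['time_s'])"
```

```text
the job is handed in; nothing more can be done
the job is handed in; nothing more can be done
```

I handed the job in after about 35 s of robot time: the upper stage is seated and locked home, and the knob was turned through the first click, stopped before a second and released. I estimate the clutch rests near 0.7 rad, inside the 0.60 to 0.95 window, but the interface returned no verdict.

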